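# Clamp the drilling template in the ski-binding jig

### The job

Pick up the aluminium drilling template by its green grip, lower it (do not drop it) over the two locating pins of the jig until it lies flush on the pads, and let go of it. Then take the spring-return clamp knob and turn it clockwise, counting the clicks, to the third click (the green dot), without running on towards the fourth, and keep holding it there: the program finishes while the gripper holds the knob at the third click. Leave the other things on the bench where they are.

Things in the scene. Friction and masses are not known exactly. Their poses are not given: they have to be found in the camera images.
- template: Loose drilling template: aluminium plate 100 (x) x 160 (y) x 10 mm, about 0.4 kg. Green upright grip bar on its middle, 14 thick (x), 56 long (y), top 44 mm above the underside. Two 12.5 mm through holes at y = +60 and -60 mm, x = 0 (small brass bushes are decoration). Origin: centre of the underside, z up. Starts flat on the bench. Fits the jig either way round.
- jig: Fixed drilling jig, yaw up to 20 degrees: dark steel bed 110 (x) x 180 mm (y); two aluminium pads, tops 30 mm above the bench, each with a locating pin of 10 mm diameter, 22 mm tall, its upper 10 mm tapered to 4 mm. Between them, lower, an orange riser plate. Grey knob housing 100 x 100 x 62 mm high centred at y = +155 mm. Origin: under the bed's centre, at bench height.
- jig_seat (a point): Point midway between the two pins at the height of the pad tops (30 mm above the bench): where the template's origin comes when it lies flush. Axes as the jig.
- pin_a (a point): Top of the locating pin at jig y = +60 mm (nearer the knob), 52 mm above the bench.
- pin_b (a point): Top of the locating pin at jig y = -60 mm, 52 mm above the bench.
- knob_handle (a point): The knob's upright black grip bar, 50 long (x) x 14 thick (y) x 32 mm tall, turning with the knob. Origin: centre of the bar, on the knob's vertical axis, 86 mm above the bench (bar top 102, underside 70 mm); under it a round black disc, 54 mm diameter. Its -x end carries the white pointer, which at rest points along the jig's -x.
- clamp_knob (a joint): Knob angle: 0 at rest, growing clockwise seen from above to 2.18 rad (end stop). Five clicks, 25 degrees (0.436 rad) apart; the third at 1.309. A return spring (0.12 N m + 0.05 per rad) always pulls it home to 0, also from a click. Clicks are felt as torque: up to 0.12 N m more a quarter of the way to the next click, as much less at three quarters, none extra at a click.
- third_dot (a point): Centre of the large green dot (11 mm) on top of the housing, 62 mm above the bench, 37 mm from the knob's axis: the white pointer points to it at the third click. Small white dots mark rest and the other clicks.
- tongue_tip (a point): Middle of the front edge of the red clamp tongue (22 mm wide, 6 mm thick, underside 44 mm above the bench). The knob drives it out of the housing along jig -y, 18 mm per rad; at rest it is at jig y = +92 mm. It passes 4 mm above the plate of a seated template, without touching it.
- mug: Bystander: white ceramic mug, 80 mm across, 90 mm tall, handle at its +y side; origin under its centre.
- screwdriver: Bystander: screwdriver lying on the bench, about 200 mm long.
- wax: Bystander: red block of ski wax, 45 x 90 x 22 mm; origin under its centre.
- tape: Bystander: roll of blue tape lying flat, 90 mm across, 25 mm high; origin under its centre.
- edge_guide: Bystander: black plastic edge-file guide block, 50 x 80 x 30 mm; origin under its centre.
Things that resemble listed ones, but are neither listed nor needed, are in the scene too. There is more than one size of the template; the job needs the middle-sized.

How it is judged:
On the way, in this order (a step that is already met when the one before it is completed fails the run):
1. the template is lowered over the pins while held: its underside within 12 mm of the pads, its centre within 6 mm of the seat, the knob still at rest (contact force between the fingers and template above 1 N and horizontal distance between template and jig_seat below 0.006 m and z of template in the frame of jig_seat below 0.012 m and value of joint clamp_knob below 0.2 rad), for 0.05 s.
2. the template lies flush on the pads, pins through its holes, let go, the knob still at rest (horizontal distance between template and jig_seat below 0.004 m and z of template in the frame of jig_seat between -0.003 and 0.0025 m and angle between the y axis of template and the y axis of jig, either way round below 0.05 rad and angle between template's own z axis and vertical below 0.03 rad and contact force between the fingers and template below 0.1 N and value of joint clamp_knob below 0.2 rad), for 0.2 s.
3. the knob is held in the fingers at the third click (value of joint clamp_knob between 1.159 and 1.459 rad and contact force between the fingers and clamp_knob above 2 N), for 0.4 s.
At the end, for the whole second after the job is handed in: The template lies flush on the pads over both pins (within 2.5 mm in height, 4 mm in plan, 0.05 rad), not touched by the gripper; the knob is at the third click (1.309 rad within 0.15 rad), still, and held by the fingers with more than 2 N (all of step 3 and horizontal distance between template and jig_seat below 0.004 m and z of template in the frame of jig_seat between -0.003 and 0.0025 m and angle between the y axis of template and the y axis of jig, either way round below 0.05 rad and angle between template's own z axis and vertical below 0.03 rad and velocity of joint clamp_knob between -0.2 and 0.2 rad/s and contact force between the fingers and template below 0.1 N); the arm keeps its last pose, push and grip.
It fails at once if the knob is turned past half way from the third to the fourth click (1.53 rad) (value of joint clamp_knob above 1.53 rad).
It fails at once if a bystander is moved by more than 30 mm (distance of any of mug, screwdriver, wax, tape, edge_guide from where it was at the start of the episode above 0.03 m).
It also fails if it takes over 64 s, if anything falls off the work surface, if the arm or the gripper's body presses on something with over 40 N, if the wrist force passes 120 N, or if a joint passes its speed limit or range.

### The arm

A 6-joint arm with a two-finger parallel gripper is mounted at the origin on the work surface. World frame = base frame: x ahead of the robot, y to its left, z up, the work surface at z = 0. Lengths are in m, angles in rad, forces in N, time in s.
With the tool pointing down it reaches from about 0.15 to 0.775 m from the base axis. Payload 6.1 kg.
Tool frame: the origin (TCP) lies at the very end of the fingers, on their centre line; the grasp point (between the pads) lies 19 mm behind it (hold_point_z is the y of the grasp point in the tool frame, in m); y points along the fingers, z is the direction in which the jaws open and shut, and the axes are right-handed (so a half turn about y gives the same grasp; the last joint's range is limited). The gripper opens to 85 mm and grips with 20 to 120 N. Pads are 22 mm wide; open, the fingers measure 114 mm over their backs; the gripper's body (76 mm by 85 mm) begins 54 mm behind the grasp point. The pads swing forward as they close: fully open they stand 13 mm farther back than shut.
Start: joints at [-1.187, 0.126, -0.04, 1.405, 0, 1.571], TCP at [0.197, -0.487, 0.231] pointing down, gripper open.
Joint ranges: [-2.72, 2.72], [-0.95, 1.95], [-1.27, 1.35], [-1.78, 2.02], [-1.46, 1.47], [-3.14, 3.14]. Speed limits (rad/s): [2.39, 2.39, 3.01, 3.14, 3.14, 3.14].

### API

Orientations are given as a unit quaternion [x, y, z, w].
In Python, from rig import * gives the robot as it stands.
- The arm moves only by the tool servo_tool, never from a script. Its argument "commands" is one flat list of numbers, 5 for each row, row after row: the shift along the tool's x, y, z in cm, then the turn about the tool's y in rad, then the finger opening in cm, from 0 to 8.54. In form: [dx, dy, dz, roll, hand, dx, dy, dz, roll, hand, ...]. A call has exactly 5 rows; each row shifts and turns the pose as measured when the row begins, along the tool's axes as they then stand; what a row does not reach is not made up. A row lasts 1/8 s, in which the tool goes at most 62.5 mm and 10.7 degrees, less where a joint would pass 70% of its speed; a pose out of reach is approached as far as the arm can. A call is refused whole if a number of a shift passes 6.25 or a number of a turn 0.188, either way. A call with a gripper value outside its range is refused whole. The fingers move at their own pace and stop on an object; "squeeze" is the grip in N (left out, the last holds). Time passes only in rows, so rows that do not move let the fingers close, or fill a call up. It gives the time, the measured TCP pose, the force and the opening at its end, in the units of the state.
- state(): the state, without advancing time (a new reading comes with each control period).
- read_camera(name): name is "side" or "top"; returns a dict with "image" (420x560x3 uint8, red, green, blue), "depth" (420x560 float32, m along the optical axis (not along the pixel's ray), 0 where there is no reading), "fx", "fy", "cx", "cy" (pixels), "dist_coeffs" ([k1, k2, p1, p2, k3] as OpenCV has them; the pictures are not rectified), "origin" and "rotation" of the camera in the world. Camera axes: x right, y down, z forward; pixel columns grow to the right and rows downward; lengths in m; the calibration is good to about 2 mm. A picture is of the moment at which its call begins.
- job_done(): hands the job in, once; it reports no verdict.
The state is a dict: "t": time; "qpos": joint angles; "dq": joint speeds; "tau": joint torques, N m; "position": TCP position; "tool_rot": TCP orientation; "force": force on the tool from outside, world axes, zero at the start; "ft_torque": the same for the moment, N m; "opening": finger opening in m.
Only numpy, scipy, OpenCV 4.12 (cv2) and the standard library are available. Lean on these libraries where they do the work, as an engineer would, in place of code of your own. Each camera call takes 0.05 s, during which the arm holds its last target. There are 200 camera calls.

## Working session

There is one attempt and no reset: what is moved stays moved. The work goes in short steps, Python scripts to look and compute and a tool call to move; the robot and the scene stay as the last step left them, time stands still between calls to the robot, and variables do not carry over. Pictures are saved under pics/ and viewed, about 8 in all and at most 12, crops included, and the job is handed in when it is done.

Besides the shell and the picture viewer there is one more tool, called after "Emit:" as name(argument=value, ...) on one line, values as JSON. servo_tool: Moves the arm, as the interface text tells. Its arguments: {"type":"object","properties":{"commands":{"type":"array"},"squeeze":{"type":"number"}},"required":["commands"]}

```bash
ls; mkdir -p pics; cat > h.py <<'E'
from rig import *
import numpy as np, cv2, pickle
from scipy.spatial.transform import Rotation as R
def snap(n,f):
    c=read_camera(n); pickle.dump(c,open(f'pics/{f}.pkl','wb')); cv2.imwrite(f'pics/{f}.png',c['image'][:,:,::-1]); return c
def load(f): return pickle.load(open(f'pics/{f}.pkl','rb'))
def ray(c,u,v):
    K=np.array([[c['fx'],0,c['cx']],[0,c['fy'],c['cy']],[0,0,1]])
    p=cv2.undistortPoints(np.array([[[u,v]]],float),K,np.array(c['dist_coeffs']))[0,0]
    return np.array(c['rotation'])@np.array([p[0],p[1],1])
def atz(c,u,v,z):
    d=ray(c,u,v); o=np.array(c['origin']); return o+d*(z-o[2])/d[2]
def dep(c,u,v): return np.array(c['origin'])+ray(c,u,v)*c['depth'][int(round(v)),int(round(u))]
E
python3 - <<'E'
from h import *
a=snap('top','t0');b=snap('side','s0')
cv2.imwrite('pics/both.png',np.hstack([cv2.resize(a['image'],(800,600))])[:,:,::-1])
print(state());print(a['origin'],a['rotation'],b['origin'],b['rotation'],a['fx'])
E
```

```text
pics
{'t': 0.1, 'qpos': array([-1.18699392e+00,  1.26332011e-01, -4.04676032e-02,  1.40540421e+00,
        3.01334122e-05,  1.57077709e+00]), 'dq': array([ 0.00081485, -0.00116989,  0.00351745, -0.00056015, -0.00147569,
        0.00072988]), 'tau': array([ 1.54552396e-03, -4.36904669e+01,  3.53604770e+01,  1.38042279e-02,
        2.06630380e-04, -7.11067344e-06]), 'position': array([ 0.19646197, -0.48647479,  0.23061791]), 'tool_rot': array([-0.13495441,  0.69461576, -0.69363472,  0.13478551]), 'force': array([ 0.44589237, -0.02653142,  0.53873104]), 'ft_torque': array([ 0.03758688, -0.00164976,  0.00480674]), 'opening': 0.0854587425519759}
[0.33396638 0.03382601 1.15105714] [ 0.70622964 -0.70482825  0.04830079 -0.04608549] [0.26984676 0.86221711 1.00868965] [-0.12916683  0.92010886 -0.36741565  0.04148918] 382.0089647195688
```

View pics/both.png

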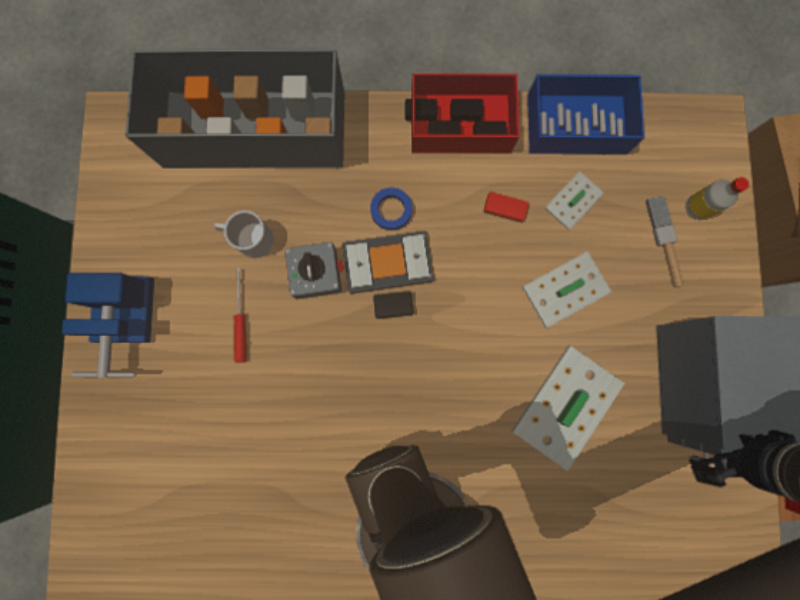

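View pics/s0.png

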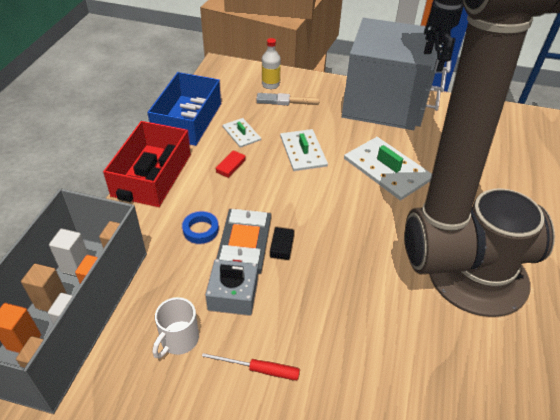

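Top view: the three templates are at about (575,200), (567,289) and (570,408) in the 800-px picture, and the middle-sized one is (567,289). The jig is at (388,262) with its knob at (312,266). I'll enlarge the template and the jig.

```bash
sed -i "s/import numpy/import numpy/; s/return np.array(c\['rotation'\])@/return R.from_quat(c['rotation']).apply(/; s/p\[1\],1\])$/p[1],1]))/" h.py; sed -i "s/))$/))/" h.py
python3 - <<'E'
from h import *
a=load('t0')['image'][:,:,::-1]
j=cv2.resize(a[155:220,190:310],None,fx=6.5,fy=6.5,interpolation=cv2.INTER_CUBIC)
cv2.imwrite('pics/jig0.png',j)
t=cv2.resize(a[170:235,355:435],None,fx=8,fy=8,interpolation=cv2.INTER_CUBIC)
cv2.imwrite('pics/tm0.png',t)
c=load('t0'); print(atz(c,280,210,0), atz(c,397,202,.01),dep(c,385,195))
E
```

```text
[0.47301558 0.03190528 0.        ] [ 0.49693205 -0.32237044  0.01      ] [ 0.51751109 -0.28519924  0.01487847]
```

View pics/jig0.png

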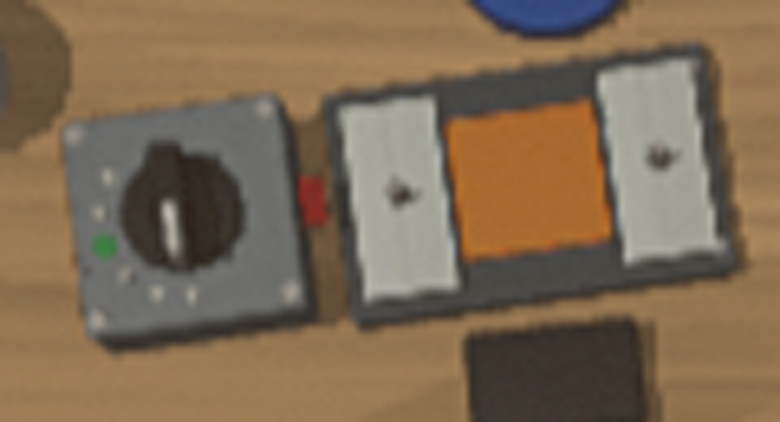

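View pics/tm0.png

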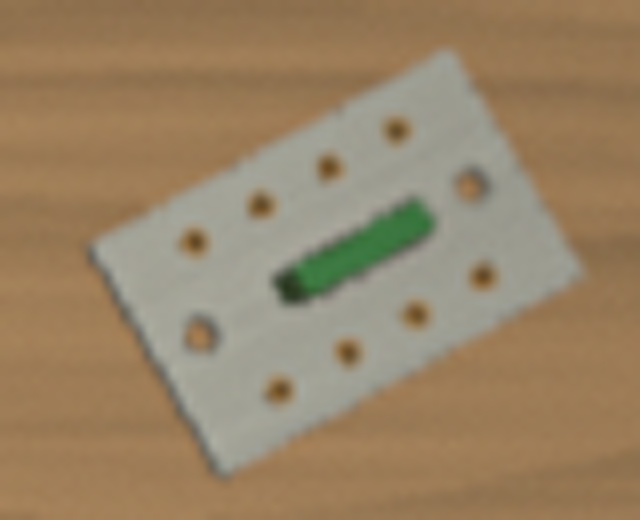

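The jig crop shows pads around (400,199) and (660,160), the knob axis near (182,210), the green dot at (105,246), and the white pointer towards the bottom. The template crop shows corners (450,48), (585,270), (222,475), (92,248), holes (470,186) and (200,334), and the grip from (290,285) to (420,217).

```bash
python3 - <<'E'
from h import *
np.set_printoptions(precision=4,suppress=True)
c=load('t0')
J=lambda x,y,z:atz(c,190+(x+.5)/6.5-.5,155+(y+.5)/6.5-.5,z)[:2]
T=lambda x,y,z:atz(c,355+(x+.5)/8-.5,170+(y+.5)/8-.5,z)[:2]
A=np.array([J(*p,.03) for p in [(338,108),(438,95),(462,290),(365,302)]])
B=np.array([J(*p,.03) for p in [(597,70),(697,57),(722,250),(626,265)]])
a,b=A.mean(0),B.mean(0);d=a-b
print('pads',a,b,np.hypot(*d),'seat',(a+b)/2,'yaw',np.degrees(np.arctan2(-d[0],d[1])))
H=np.array([J(*p,.062) for p in [(65,128),(278,96),(310,310),(95,335)]]);print('house',H.mean(0),np.linalg.norm(H-np.roll(H,1,0),axis=1))
print('green',J(105,246,.062))
y=d/np.hypot(*d);print('knob pred',(a+b)/2+y*.155)
t=np.array([T(*p,.01) for p in [(450,48),(585,270),(222,475),(92,248)]]);h=np.array([T(*p,.01) for p in[(470,186),(200,334)]])
print('t',t.mean(0),np.linalg.norm(t-np.roll(t,1,0),axis=1),'h',h.mean(0),np.hypot(*(h[0]-h[1])))
for e in (h[1]-h[0],t[3]-t[0],t[2]-t[1]):print(np.degrees(np.arctan2(-e[0],e[1])))
# grip from depth
m=c['image'].astype(int);g=(m[...,1]>m[...,0]+40)&(m[...,1]>m[...,2]+20)
vs,us=np.nonzero(g[185:215,380:420]);P=np.array([dep(c,u+380,v+185) for u,v in zip(us,vs)]);print('grip',np.median(P,0),P[:,2].max(),np.array([atz(c,u+380,v+185,.044) for u,v in zip(us,vs)]).mean(0))
s=state();r=R.from_quat(s['tool_rot']).as_matrix();print(r,s['position'])
E
```

```text
pads [0.5441 0.1179] [ 0.5622 -0.0013] 0.12058501304290038 seat [0.5531 0.0583] yaw 8.656673200942379
house [0.5296 0.2106] [0.0948 0.0963 0.0982 0.0957]
green [0.5162 0.2468]
knob pred [0.5298 0.2115]
t [ 0.4971 -0.3219] [0.1599 0.0981 0.1611 0.0976] h [ 0.4969 -0.3209] 0.11949243702841676
28.403893809121215
29.05061198572376
28.900681370719525
grip [ 0.4953 -0.3204  0.0447] 0.048096338999035426 [ 0.4965 -0.321   0.044 ]
[[-0.9272 -0.0005  0.3745]
 [-0.3745  0.0013 -0.9272]
 [-0.     -1.     -0.0014]] [ 0.1965 -0.4865  0.2306]
```

```bash
cat >> h.py <<'E'
def rel(target,jaw=None):
    s=state();r=R.from_quat(s['tool_rot']).as_matrix();p=np.array(s['position'])
    ja=np.degrees(np.arctan2(r[1,2],r[0,2]))
    print('t',round(s['t'],2),'pos',p.round(4),'jaw',round(ja,2),'tilt',r[2].round(4),'F',np.round(s['force'],1),'open',round(s['opening'],4),'q6',round(s['qpos'][5],2))
    if target is not None: print('need cm',(100*r.T@(np.array(target)-p)).round(2),'roll',None if jaw is None else np.round(np.radians(-((jaw-ja+180)%360-180)),3))
E
python3 - <<'E'
from h import *
c=load('t0')
for u,v in [(480,240),(495,250),(520,240),(495,290),(465,300),(470,312),(480,325)]:print(u,v,dep(c,u,v).round(3))
rel((.497,-.321,.12),28.7)
E
```

```text
480 240 [ 0.377 -0.51   0.123]
495 250 [ 0.349 -0.512  0.189]
520 240 [ 0.373 -0.557  0.223]
495 290 [ 0.249 -0.512  0.177]
465 300 [ 0.207 -0.509  0.02 ]
470 312 [ 0.17  -0.532  0.   ]
480 325 [ 0.132 -0.559  0.001]
t 0.1 pos [ 0.1965 -0.4865  0.2306] jaw -68.01 tilt [-0.     -1.     -0.0014] F [ 0.4 -0.   0.5] open 0.0855 q6 1.57
need cm [-34.06  11.07  -4.07] roll -1.688
```

Emit:
servo_tool(commands=[-2.2,-1,-5.6,0,8.54,-2.2,-1,-5.6,0,8.54,-5.5,0,2.2,-0.187,8.54,-5,0,3.2,-0.187,8.54,-4.3,0,4.1,-0.187,8.54], squeeze=50)

```text
t: 0.72
position: [0.373, -0.361, 0.2502]
tool_rot: [-0.323, 0.63, -0.628, 0.323]
force: [0.5, -1.5, -0.2]
opening: 0.0852
```

```bash
python3 -c "
from h import *
rel((.497,-.321,.12),28.7)"
```

```text
t 0.72 pos [ 0.373  -0.361   0.2502] jaw -35.64 tilt [-0.0018 -1.     -0.0026] F [ 0.5 -1.5 -0.2] open 0.0852 q6 1.42
need cm [-10.45  13.01   7.78] roll -1.123
```

Emit:
servo_tool(commands=[-3.46,2,2.56,-0.187,6,-2.92,2,3.15,-0.187,6,-2.29,2,3.64,-0.187,6,0,3,0,-0.187,6,0,3,0,-0.187,6])

```text
t: 1.35
position: [0.5047, -0.3182, 0.1255]
tool_rot: [-0.572, 0.416, -0.414, 0.573]
force: [-0.4, -0.2, -0.7]
opening: 0.0602
```

```bash
python3 -c "
from h import *
rel((.497,-.321,.06),28.7)"
```

```text
t 1.35 pos [ 0.5047 -0.3182  0.1255] jaw 18.15 tilt [-2.5e-03 -1.0e+00  2.0e-04] F [-0.4 -0.2 -0.7] open 0.0602 q6 0.69
need cm [ 0.04  6.55 -0.82] roll -0.184
```

Emit:
servo_tool(commands=[0,3.5,-0.8,-0.184,6,0,3,0,0,6,0,2,0,0,6,0,1.5,0,0,6,0,0,0,0,6])

```text
t: 1.98
position: [0.4942, -0.318, 0.0172]
tool_rot: [-0.608, 0.363, -0.355, 0.61]
force: [-0.4, 0.2, 0.5]
opening: 0.06
```

```bash
python3 -c "
from h import *
rel((.497,-.321,.017),28.7); c=snap('side','s1'); cv2.imwrite('pics/s1c.png',cv2.resize(c['image'][80:220,240:420,::-1],None,fx=4,fy=4))"
```

```text
t 1.98 pos [ 0.4942 -0.318   0.0172] jaw 28.98 tilt [-0.0102 -0.9999 -0.0036] F [-0.4  0.2  0.5] open 0.06 q6 0.49
need cm [0.4  0.02 0.1 ] roll 0.005
```

View pics/s1c.png

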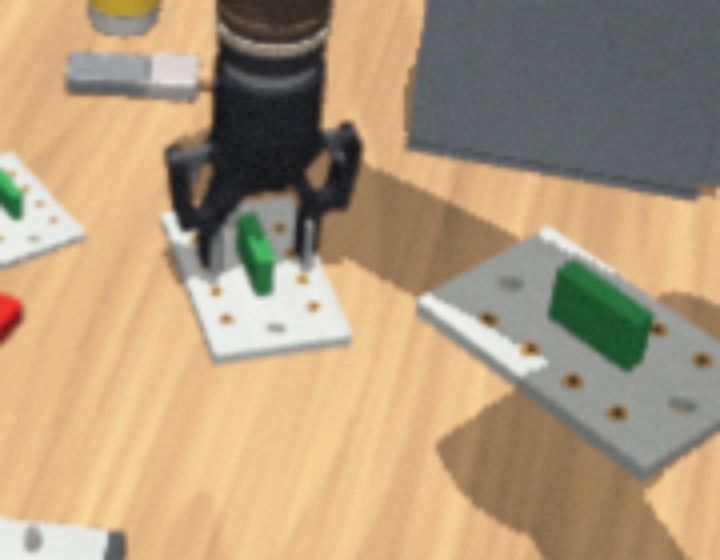

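The crop shows the fingers at (215,250) and (305,245) on either side of the green grip at (255,255). I'll centre and close.

Emit:
servo_tool(commands=[0.4,0,0.1,0,6,0,0,0,0,0,0,0,0,0,0,0,0,0,0,0,0,0,0,0,0])

```text
t: 2.65
position: [0.4995, -0.3228, 0.0211]
tool_rot: [-0.609, 0.361, -0.358, 0.61]
force: [1.2, -0.1, -2.4]
opening: 0.013
```

```bash
python3 -c "
from h import *
rel((.497,-.321,.14),28.7)"
```

```text
t 2.65 pos [ 0.4995 -0.3228  0.0211] jaw 28.97 tilt [-4.5e-03 -1.0e+00 -7.0e-04] F [ 1.2 -0.1 -2.4] open 0.013 q6 0.49
need cm [ -0.33 -11.89  -0.13] roll 0.005
```

Emit:
servo_tool(commands=[0,-1,0,0,0,0,-2,0,0,0,0,-3,0,0,0,0,-4,0,0,0,0,-2,0,0,0])

```text
t: 3.28
position: [0.4972, -0.3214, 0.1422]
tool_rot: [-0.608, 0.364, -0.354, 0.61]
force: [1.0, -0.2, -4.9]
opening: 0.0128
```

```bash
python3 -c "
from h import *
rel((.553,.058,.14),8.66)"
```

```text
t 3.27 pos [ 0.4972 -0.3214  0.1422] jaw 28.99 tilt [-0.0128 -0.9999 -0.0048] F [ 1.  -0.2 -4.9] open 0.0128 q6 0.49
need cm [-30.47   0.5   23.27] roll 0.355
```

Emit:
servo_tool(commands=[-4,0,3,0.07,0,-4.2,0,2.75,0.07,0,-4.4,0,2.45,0.07,0,-4.5,0,2.1,0.07,0,-4.7,0,1.8,0.07,0])

```text
t: 3.9
position: [0.5349, -0.0705, 0.1477]
tool_rot: [-0.533, 0.468, -0.461, 0.533]
force: [1.0, -0.5, -3.7]
opening: 0.0129
```

```bash
python3 -c "
from h import *
rel((.553,.058,.14),8.66)"
```

```text
t 3.9 pos [ 0.5349 -0.0705  0.1477] jaw 7.86 tilt [-0.0076 -1.     -0.0054] F [ 1.  -0.5 -3.7] open 0.0129 q6 1.3
need cm [-12.48   0.84   3.56] roll -0.014
```

Emit:
servo_tool(commands=[-4,0,1.2,-0.014,0,-4,0,1.2,0,0,-3,0,0.8,0,0,-1.5,0,0.3,0,0,0,0,0,0,0])

```text
t: 4.53
position: [0.55, 0.0657, 0.1497]
tool_rot: [-0.538, 0.463, -0.456, 0.538]
force: [-0.2, 0.3, -3.3]
opening: 0.013
```

```bash
python3 -c "
from h import *
rel((.553,.058,.14),8.66)
c=snap('top','t2'); snap('side','s2'); cv2.imwrite('pics/t2c.png',cv2.resize(c['image'][145:235,190:330,::-1],None,fx=5.5,fy=5.5,interpolation=cv2.INTER_CUBIC))"
```

```text
t 4.53 pos [0.55   0.0657 0.1497] jaw 8.97 tilt [-0.0077 -0.9999 -0.0065] F [-0.2  0.3 -3.3] open 0.013 q6 1.53
need cm [0.81 0.96 0.18] roll 0.005
```

View pics/t2c.png

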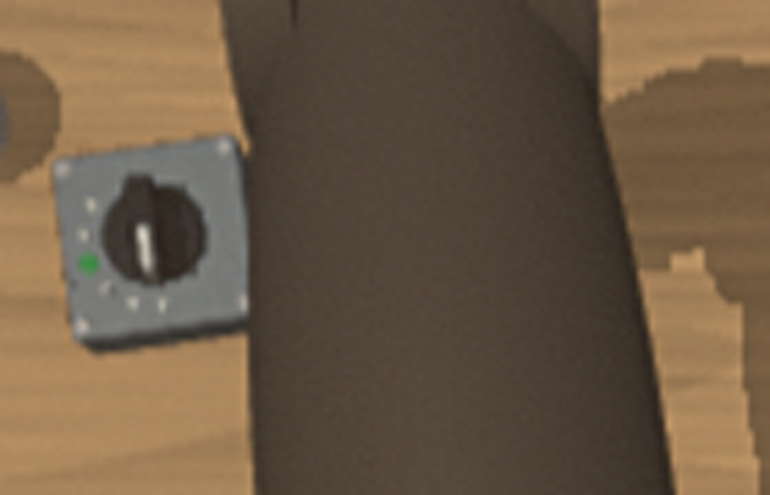

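The top view is blocked by the forearm, so only the knob shows, at (155,232). I'll use the side view.

```bash
python3 -c "
from h import *
c=load('s2'); cv2.imwrite('pics/s2c.png',cv2.resize(c['image'][120:280,180:330,::-1],None,fx=5,fy=3.75,interpolation=cv2.INTER_CUBIC))"
```

```text
(no output)
```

View pics/s2c.png

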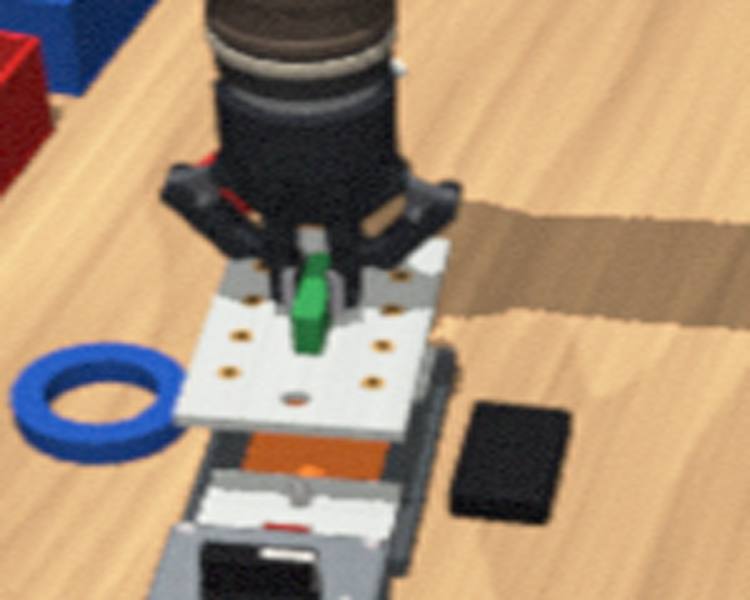

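```bash
python3 - <<'E'
from h import *
np.set_printoptions(precision=4,suppress=True)
c=load('s2'); S=lambda x,y,z:atz(c,180+(x+.5)/5-.5,120+(y+.5)/3.75-.5,z)
s=state();r=R.from_quat(s['tool_rot']).as_matrix();p=np.array(s['position'])
zt=p[2]-.011
P={k:S(x,y,zt) for k,x,y in[('hole',295,398),('L',178,413),('R',408,430),('BR',450,240),('BL',238,258)]}
for k,v in P.items():print(k,v,'tool',(r.T@(v-p))*1000)
e=P['L']-P['R'];print('width',np.hypot(*e[:2]),'x-ang',np.degrees(np.arctan2(e[1],e[0])))
e=P['R']-P['BR'];print('len',np.hypot(*e[:2]))
for n,uv in [('R',(408,430)),('nearR',(400,425)),('L',(185,411)),('mid',(340,400))]:
  print(n,dep(c,180+(uv[0]+.5)/5-.5,120+(uv[1]+.5)/3.75-.5))
print('pinA base',S(300,501,.03),'top',S(300,480,.052))
E
```

```text
hole [0.5393 0.1308 0.1386] tool [-67.0125  11.5065  -0.3365]
L [0.5839 0.1561 0.1386] tool [-85.1049  11.3287  47.6805]
R [0.4852 0.1404 0.1386] tool [-84.8085  11.98   -52.3084]
BR [ 0.5111 -0.0159  0.1386] tool [ 73.5544  10.7793 -50.7452]
BL [0.601  0.0279 0.1386] tool [44.1718 10.3759 44.7624]
width 0.09999144953206462 x-ang 9.035744571831728
len 0.1583752394973514
R [0.4871 0.1339 0.1309]
nearR [0.4899 0.1364 0.1371]
L [0.5814 0.1541 0.1391]
mid [0.5204 0.1256 0.1374]
pinA base [0.5437 0.1205 0.03  ] top [0.5427 0.1215 0.052 ]
```

Emit:
servo_tool(commands=[0.9,2,0.2,0.005,0,0,2,0,0,0,0,1.5,0,0,0,0,1,0,0,0,0,0,0,0,0])

```text
t: 5.25
position: [0.5531, 0.0511, 0.0833]
tool_rot: [0.535, -0.466, 0.46, -0.534]
force: [0.1, 0.5, -3.5]
opening: 0.013
```

```bash
python3 -c "
from h import *
rel((.5537,.0553,.08),8.66)
c=snap('side','s3'); cv2.imwrite('pics/s3c.png',cv2.resize(c['image'][170:290,190:320,::-1],None,fx=6,fy=5,interpolation=cv2.INTER_CUBIC))"
```

```text
t 5.25 pos [0.5531 0.0511 0.0833] jaw 8.19 tilt [-0.0059 -1.     -0.0058] F [ 0.1  0.5 -3.5] open 0.013 q6 1.52
need cm [-0.41  0.34  0.12] roll -0.008
```

View pics/s3c.png

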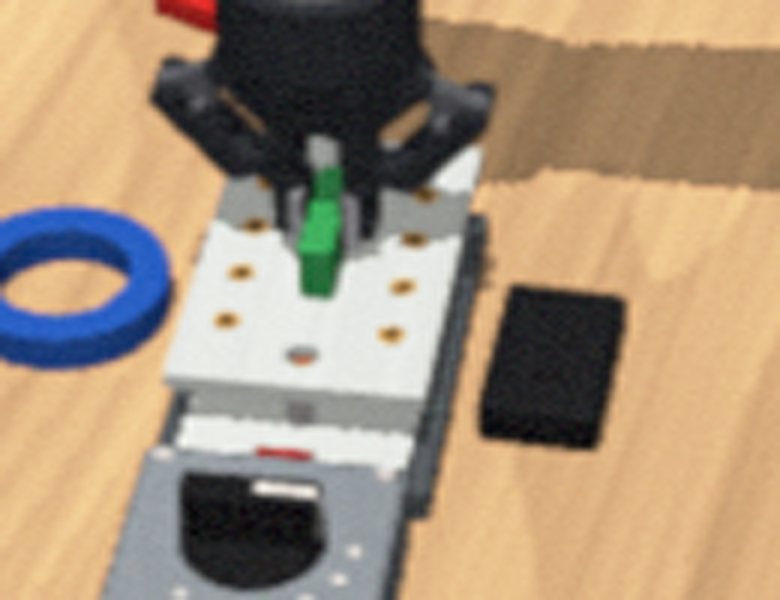

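```bash
python3 - <<'E'
from h import *
np.set_printoptions(precision=4,suppress=True)
c=load('s3'); S=lambda x,y,z:atz(c,190+(x+.5)/6-.5,170+(y+.5)/5-.5,z)
s=state();r=R.from_quat(s['tool_rot']).as_matrix();p=np.array(s['position'])
zt=p[2]-.011
for k,x,y in[('hole',301,355),('L',168,378),('R',420,399),('BR',483,150)]:
  v=S(x,y,zt);print(k,v,'tool',(r.T@(v-p))*1000)
print('pinA base',S(300,420,.03),)
rel((.5537,.0553,.07),8.66)
E
```

```text
hole [0.5429 0.1179 0.0729] tool [-67.4441  11.3932  -0.9091]
L [0.5866 0.1449 0.0729] tool [-87.9788  11.2814  46.2158]
R [0.4921 0.1298 0.0729] tool [-86.5537  11.7404 -49.4694]
BR [ 0.5126 -0.0282  0.0729] tool [ 72.7516  10.8336 -51.6741]
pinA base [0.5434 0.1215 0.03  ]
t 5.3 pos [0.5535 0.0512 0.0839] jaw 8.2 tilt [-0.0058 -1.     -0.0049] F [ 0.1 -0.1 -2.8] open 0.013 q6 1.52
need cm [-0.4   1.39  0.09] roll -0.008
```

Emit:
servo_tool(commands=[-0.38,0,0.06,-0.008,0,0,0,0,0,0,0,0,0,0,0,0,0,0,0,0,0,0,0,0,0])

```text
t: 5.92
position: [0.5549, 0.0558, 0.0861]
tool_rot: [-0.536, 0.462, -0.459, 0.538]
force: [0.0, 0.0, -4.2]
opening: 0.0131
```

```bash
python3 -c "
from h import *
rel((.5537,.0553,.07),8.66)"
```

```text
t 5.92 pos [0.5549 0.0558 0.0861] jaw 8.73 tilt [-0.0056 -1.     -0.0012] F [ 0.   0.  -4.2] open 0.0131 q6 1.52
need cm [ 0.04  1.61 -0.12] roll 0.001
```

Emit:
servo_tool(commands=[0.02,0.7,-0.1,0,0,0,0.7,0,0,0,0,0.6,0,0,0,0,0.5,0,0,0,0,0,0,0,0])

```text
t: 6.55
position: [0.5533, 0.0558, 0.0586]
tool_rot: [-0.536, 0.463, -0.458, 0.537]
force: [1.4, -0.1, -3.9]
opening: 0.013
```

```bash
python3 -c "
from h import *
rel((.5537,.0553,.052),8.66);rel(None)"
```

```text
t 6.55 pos [0.5533 0.0558 0.0586] jaw 8.74 tilt [-0.0065 -1.     -0.0023] F [ 1.4 -0.1 -3.9] open 0.013 q6 1.52
need cm [0.06 0.66 0.03] roll 0.001
t 6.55 pos [0.5533 0.0558 0.0586] jaw 8.74 tilt [-0.0065 -1.     -0.0023] F [ 1.4 -0.1 -3.9] open 0.013 q6 1.52
```

Emit:
servo_tool(commands=[0,0.3,0,0,0,0,0.25,0,0,0,0,0.2,0,0,0,0,0.1,0,0,0,0,0,0,0,0])

```text
t: 7.18
position: [0.5537, 0.0558, 0.0513]
tool_rot: [-0.535, 0.462, -0.459, 0.538]
force: [0.3, -0.6, -3.5]
opening: 0.013
```

```bash
python3 -c "
from h import *
rel((.5537,.0553,.051),8.66)"
```

```text
t 7.17 pos [0.5537 0.0558 0.0513] jaw 8.74 tilt [-6.2e-03 -1.0e+00 -7.0e-04] F [ 0.3 -0.6 -3.5] open 0.013 q6 1.52
need cm [ 0.05  0.03 -0.  ] roll 0.001
```

Force still shows the full weight, so it isn't resting on the pads yet. I'll lower a little more.

Emit:
servo_tool(commands=[0,0.15,0,0,0,0,0.15,0,0,0,0,0.15,0,0,0,0,0.1,0,0,0,0,0.1,0,0,0])

```text
t: 7.8
position: [0.5538, 0.0559, 0.0511]
tool_rot: [-0.534, 0.461, -0.46, 0.539]
force: [-2.8, 0.2, 7.5]
opening: 0.0128
```

```bash
python3 -c "
from h import *
rel((.5537,.0553,.051),8.66)"
```

```text
t 7.8 pos [0.5538 0.0559 0.0511] jaw 8.73 tilt [-0.0058 -1.      0.0035] F [-2.8  0.2  7.5] open 0.0128 q6 1.52
need cm [ 0.06  0.01 -0.02] roll 0.001
```

Emit:
servo_tool(commands=[0,0,0,0,4,0,0,0,0,4,0,0,0,0,4,0,-0.5,0,0,4,0,-1.5,0,0,4])

```text
t: 8.43
position: [0.5542, 0.0556, 0.0713]
tool_rot: [-0.534, 0.461, -0.46, 0.539]
force: [0.4, -0.0, 0.4]
opening: 0.0397
```

Emit:
servo_tool(commands=[0,-2.5,0,0,4,0,-3,0,0,4,0,-3,0,0,4,0,-2,0,0,4,0,0,0,0,4])

```text
t: 9.05
position: [0.5552, 0.055, 0.186]
tool_rot: [-0.533, 0.459, -0.462, 0.54]
force: [-0.8, 0.5, -1.1]
opening: 0.0399
```

```bash
python3 -c "
from h import *
rel((.530,.2112,.15),98.66)
c=snap('side','s4'); cv2.imwrite('pics/s4c.png',cv2.resize(c['image'][170:320,190:320,::-1],None,fx=5.2,fy=4,interpolation=cv2.INTER_CUBIC))"
```

```text
t 9.05 pos [0.5552 0.055  0.186 ] jaw 8.72 tilt [-0.0049 -0.9999  0.0102] F [-0.8  0.5 -1.1] open 0.0399 q6 1.51
need cm [-15.8    3.68  -0.15] roll -1.57
```

View pics/s4c.png

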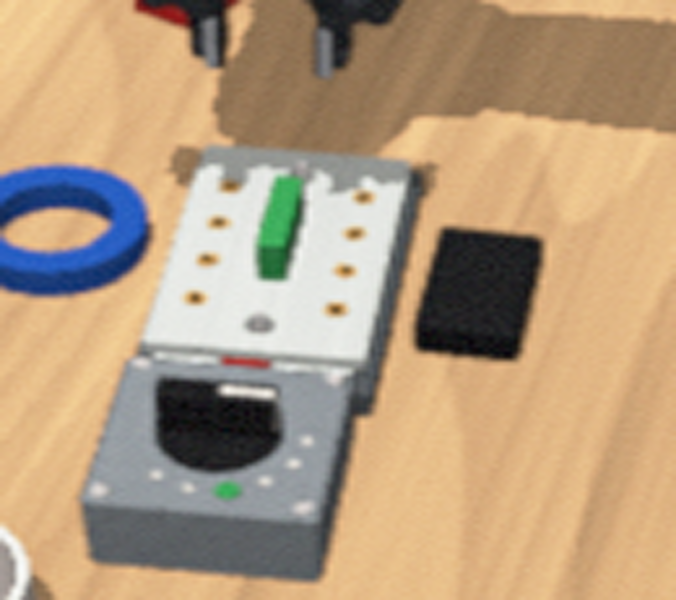

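Emit:
servo_tool(commands=[-4,0,0,-0.187,4,-3.9,0,0.7,-0.187,4,-3.7,0,1.4,-0.187,4,-3.3,0,2.1,-0.187,4,0,0,0,-0.187,4])

```text
t: 9.72
position: [0.5264, 0.2144, 0.1802]
tool_rot: [-0.686, 0.165, -0.165, 0.689]
force: [0.0, 0.5, 0.4]
opening: 0.0398
```

Emit:
servo_tool(commands=[0,1,0,-0.187,4,0,1,0,-0.187,4,0,1,0,-0.187,4,0,0,0,0,4,0,0,0,0,4])

```text
t: 10.35
position: [0.5235, 0.2148, 0.1443]
tool_rot: [-0.706, -0.027, 0.031, 0.707]
force: [0.2, 0.6, 0.8]
opening: 0.0399
```

```bash
python3 -c "
from h import *
rel((.530,.2112,.115),98.66)"
```

```text
t 10.35 pos [0.5235 0.2148 0.1443] jaw 94.74 tilt [-0.006  -1.      0.0014] F [0.2 0.6 0.8] open 0.0399 q6 0.3
need cm [ 0.64  2.93 -0.41] roll -0.068
```

Emit:
servo_tool(commands=[0.64,1,-0.4,-0.068,4,0,1,0,0,4,0,0.5,0,0,4,0,0,0,0,4,0,0,0,0,4])

```text
t: 10.98
position: [0.5301, 0.2116, 0.1194]
tool_rot: [-0.705, -0.049, 0.052, 0.706]
force: [-0.2, 0.0, 0.1]
opening: 0.0399
```

```bash
python3 -c "
from h import *
rel((.530,.2112,.078),98.66)
c=snap('side','s5'); cv2.imwrite('pics/s5c.png',cv2.resize(c['image'][200:320,190:320,::-1],None,fx=5.5,fy=5,interpolation=cv2.INTER_CUBIC))"
```

```text
t 10.97 pos [0.5301 0.2116 0.1194] jaw 98.22 tilt [-0.0049 -1.      0.0023] F [-0.2  0.   0.1] open 0.0399 q6 0.23
need cm [ 0.    4.14 -0.04] roll -0.008
```

View pics/s5c.png

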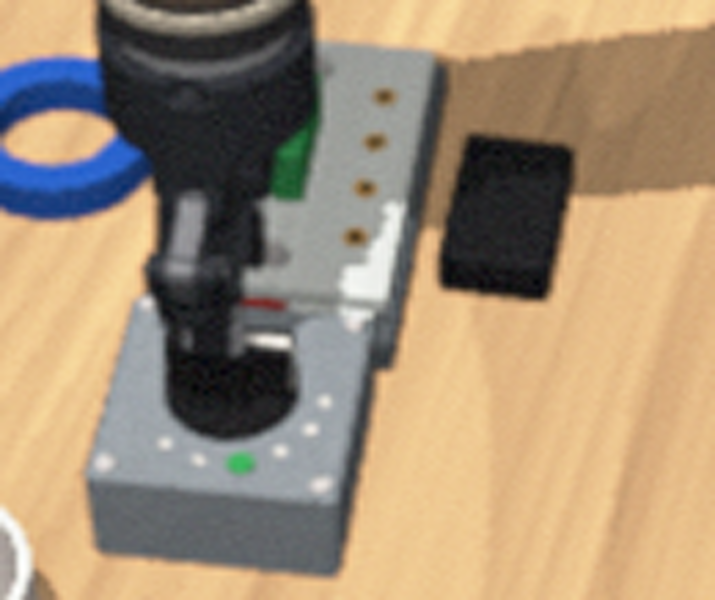

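The gripper at (205,300) hangs centred over the knob's black bar. I'll go down and close.

Emit:
servo_tool(commands=[0,1.5,0,-0.008,4,0,1.2,0,0,4,0,1,0,0,4,0,0.3,0,0,4,0,0,0,0,4], squeeze=60)

```text
t: 11.65
position: [0.5294, 0.2116, 0.076]
tool_rot: [-0.704, -0.052, 0.056, 0.706]
force: [0.2, -0.8, 0.5]
opening: 0.0402
```

Emit:
servo_tool(commands=[0,0,0,0,0,0,0,0,0,0,0,0,0,0,0,0,0,0,0,0,0,0,0,0,0])

```text
t: 12.28
position: [0.5293, 0.2138, 0.0767]
tool_rot: [-0.703, -0.052, 0.056, 0.707]
force: [0.1, 1.9, -1.8]
opening: 0.0131
```

```bash
python3 -c "
from h import *
rel((.530,.2112,.078),98.66);print(state()['ft_torque'])"
```

```text
t 12.28 pos [0.5293 0.2138 0.0767] jaw 98.75 tilt [-0.0053 -1.      0.0065] F [ 0.1  1.9 -1.8] open 0.0131 q6 0.23
need cm [ 0.03 -0.13 -0.27] roll 0.002
[ 0.02041886 -0.011299   -0.11721081]
```

Emit:
servo_tool(commands=[0,0,0,0.055,0,0,0,0,0.055,0,0,0,0,0,0,0,0,0,0,0,0,0,0,0,0])

```text
t: 12.9
position: [0.5293, 0.2139, 0.0767]
tool_rot: [-0.705, -0.013, 0.018, 0.709]
force: [0.1, 1.9, -1.9]
opening: 0.0129
```

```bash
cat > k.py <<'E'
from h import *
rel((.5295,.2135,.077),23.66);s=state();r=R.from_quat(s['tool_rot']).as_matrix()
print('knob est',round(np.radians(98.66)-np.arctan2(r[1,2],r[0,2]),3),'Tz',s['ft_torque'][2].round(3))
E
python3 k.py
```

```text
t 12.9 pos [0.5293 0.2139 0.0767] jaw 92.5 tilt [-0.006  -1.      0.0061] F [ 0.1  1.9 -1.9] open 0.0129 q6 0.34
need cm [ 0.02 -0.03 -0.04] roll 1.201
knob est 0.108 Tz 0.22
```

Emit:
servo_tool(commands=[0,0,0,0.073,0,0,0,0,0.073,0,0,0,0,0.072,0,0,0,0,0,0,0,0,0,0,0])

```text
t: 13.52
position: [0.5293, 0.214, 0.0768]
tool_rot: [-0.702, 0.065, -0.06, 0.706]
force: [-0.9, 1.0, -1.8]
opening: 0.0129
```

```bash
python3 k.py
```

```text
t 13.53 pos [0.5293 0.214  0.0768] jaw 79.8 tilt [-0.0075 -1.      0.0051] F [-0.9  1.  -1.8] open 0.0129 q6 0.56
need cm [ 0.03 -0.02 -0.04] roll 0.98
knob est 0.329 Tz -0.028
```

Emit:
servo_tool(commands=[0,0,0,0.073,0,0,0,0,0.073,0,0,0,0,0.072,0,0,0,0,0,0,0,0,0,0,0])

```text
t: 14.15
position: [0.5293, 0.2141, 0.0767]
tool_rot: [-0.692, 0.141, -0.136, 0.695]
force: [0.0, 2.7, -2.0]
opening: 0.013
```

```bash
python3 k.py
```

```text
t 14.15 pos [0.5293 0.2141 0.0767] jaw 67.38 tilt [-0.0086 -1.      0.0035] F [ 0.   2.7 -2. ] open 0.013 q6 0.77
need cm [ 0.04 -0.03 -0.04] roll 0.763
knob est 0.546 Tz 0.208
```

Emit:
servo_tool(commands=[0,0,0,0.073,0,0,0,0,0.073,0,0,0,0,0.072,0,0,0,0,0,0,0,0,0,0,0])

```text
t: 14.78
position: [0.5293, 0.2142, 0.0767]
tool_rot: [-0.673, 0.216, -0.21, 0.676]
force: [-0.3, 0.9, -2.3]
opening: 0.0132
```

```bash
python3 k.py
```

```text
t 14.78 pos [0.5293 0.2142 0.0767] jaw 54.91 tilt [-0.0094 -1.      0.0019] F [-0.3  0.9 -2.3] open 0.0132 q6 0.99
need cm [ 0.06 -0.03 -0.04] roll 0.545
knob est 0.764 Tz 0.024
```

Emit:
servo_tool(commands=[0,0,0,0.073,0,0,0,0,0.073,0,0,0,0,0.072,0,0,0,0,0,0,0,0,0,0,0])

```text
t: 15.4
position: [0.5293, 0.2143, 0.0768]
tool_rot: [-0.646, 0.288, -0.281, 0.649]
force: [-0.0, 1.5, -3.0]
opening: 0.013
```

```bash
python3 k.py
```

```text
t 15.4 pos [0.5293 0.2143 0.0768] jaw 42.56 tilt [-0.0098 -1.      0.    ] F [-0.   1.5 -3. ] open 0.013 q6 1.21
need cm [ 0.07 -0.03 -0.04] roll 0.33
knob est 0.979 Tz 0.252
```

Emit:
servo_tool(commands=[0,0,0,0.073,0,0,0,0,0.073,0,0,0,0,0.072,0,0,0,0,0,0,0,0,0,0,0])

```text
t: 16.02
position: [0.5294, 0.2143, 0.0767]
tool_rot: [-0.612, 0.356, -0.35, 0.614]
force: [0.0, 1.8, -1.2]
opening: 0.0131
```

```bash
python3 k.py
```

```text
t 16.02 pos [0.5294 0.2143 0.0767] jaw 30.11 tilt [-0.0098 -0.9999 -0.0019] F [ 0.   1.8 -1.2] open 0.0131 q6 1.43
need cm [ 0.08 -0.03 -0.03] roll 0.113
knob est 1.196 Tz 0.032
```

Peaks at 0.11, 0.55 and 0.98 rad and dips at 0.33, 0.76 and 1.20 rad match clicks 1 to 3. The third click is 0.113 rad on.

Emit:
servo_tool(commands=[0,0,0,0.06,0,0,0,0,0.053,0,0,0,0,0,0,0,0,0,0,0,0,0,0,0,0])

```text
t: 16.65
position: [0.5295, 0.2144, 0.0768]
tool_rot: [-0.591, 0.389, -0.382, 0.594]
force: [1.3, 1.8, -2.9]
opening: 0.0126
```

Emit:
servo_tool(commands=[0,0,0,0,0,0,0,0,0,0,0,0,0,0,0,0,0,0,0,0,0,0,0,0,0])

```text
t: 17.27
position: [0.5295, 0.2144, 0.0767]
tool_rot: [-0.592, 0.389, -0.382, 0.594]
force: [-0.2, 1.2, -2.2]
opening: 0.013
```

```bash
python3 k.py; python3 -c "
from h import *
c=snap('side','s6'); cv2.imwrite('pics/s6c.png',cv2.resize(c['image'][190:320,190:320,::-1],None,fx=5.5,fy=4.5,interpolation=cv2.INTER_CUBIC))"
```

```text
t 17.27 pos [0.5295 0.2144 0.0767] jaw 23.9 tilt [-0.0097 -0.9999 -0.0027] F [-0.2  1.2 -2.2] open 0.013 q6 1.53
need cm [ 0.08 -0.03 -0.03] roll 0.004
knob est 1.305 Tz 0.176
```

View pics/s6c.png

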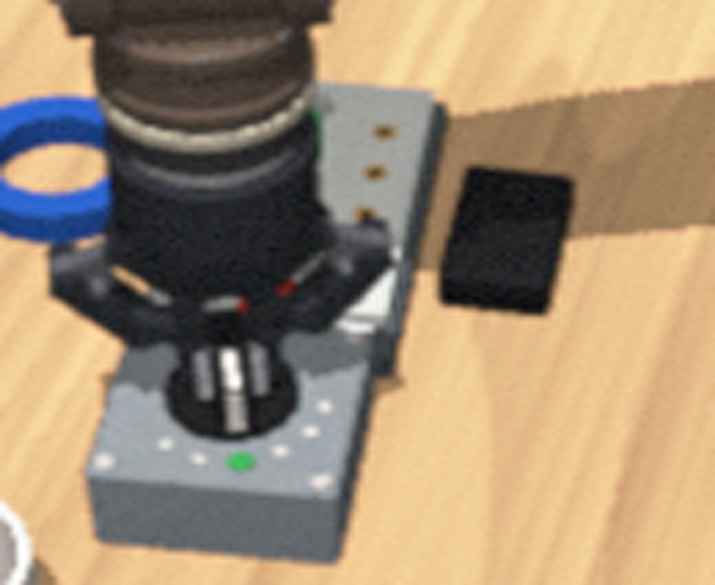

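The white pointer at (235,405) points at the green dot at (241,461), the fingers hold the bar, and the template still lies on the pads. I'm handing in.

```bash
python3 -c "
from rig import *
print(job_done())"
```

```text
the job is handed in; nothing more can be done
None
```

I lowered the middle-sized template over both pins while holding it, let go, then turned the knob clockwise to the third click. I handed the job in with the fingers still holding it there; hand-in reports no verdict.

- **Template:** the push on the tool turned upward (+7.5 N) at tool height 0.051 m, the height expected for flush. After release the side view showed it flat on the pads with the pins through its holes. In the last picture the gripper hid part of it, but what showed was still in place.
- **Knob:** torque peaked at 0.11, 0.55 and 0.98 rad and dipped at 0.33, 0.76 and 1.20 rad, which fits three clicks. The final angle, worked out from the tool's turn, was 1.305 rad against the target 1.309. Torque was 0.18 N m, close to the 0.185 the spring alone gives at a click. In the last picture the white pointer points at the green dot.
- **Bystanders:** the tape and edge guide look unmoved in the pictures. I touched nothing else, but I did not measure bystander positions again at the end.
- **Disagreements:** the two cameras differed by about 3 mm on pin A, so I lined up the template using both. One move before the lowering overshot by about 4 mm, and I corrected it before going down. The run took 17.3 s of the 64 s allowed.

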